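Index a keyed chainring on its crank and set the lockring

ROBOT

A 6-joint arm with a two-finger parallel gripper is mounted at the origin on a cart in front of the work surface, level with it; the furniture and walls round the work are solid. World frame = base frame: x ahead of the robot, y to its left, z up, the work surface at z = 0. Lengths are in mm, angles in rad, forces in N, time in s.
With the tool pointing down it reaches from about 300 to 775 mm from the base axis. Payload 14.6 kg.
Tool frame: the origin (TCP) lies between the finger pads; the fingertips stand 8 mm ahead of it and the grasp point (between the pads) lies 11 mm behind it; y points along the fingers, x is the direction in which the jaws open and shut, and the axes are right-handed (so a half turn about y gives the same grasp; the last joint's range is limited). The gripper opens to 94 mm and grips with 3 to 60 N. Pads are 16 mm wide; open, the fingers measure 119 mm over their backs; the gripper's body (75 mm by 177 mm) begins 78 mm behind the grasp point.
Start: joints at [1.218, 0.3, 1.521, -0, 1.321, -0.067], TCP at [155.056, 527.681, 213.446] pointing down, gripper open.
Joint ranges: [-3.03, 3.03], [-0.79, 2.21], [0.23, 2.52], [-1.04, 4.18], [0, 3.07], [-2.55, 2.55]. Speed limits (rad/s): [2.22, 2.22, 2.57, 3.14, 3.14, 3.14].

INTERFACE

Orientations are given as [roll, pitch, yaw] about the fixed x, y, z axes, in that order (R = Rz(yaw) Ry(pitch) Rx(roll)).
In Python, from cell import read_state, imaging, order gives the robot as it stands. The module is installed in compiled form; this text tells all that it offers.
- The arm moves only by the shell command python3 -m handwheel 'ROWS' [FORCE]. ROWS is JSON, a list that holds one entry, the list of rows, each a list of 7 numbers: the shift along the tool's x, y, z in mm, then the turn, a rotation vector about the tool's x, y, z in degrees, then the opening, from -1 (shut) to 1 (fully open), so that 0 is half open. A call has 1 to 5 rows; each row is the pose to reach, as a shift and turn from the pose measured when the call began, along the tool's axes at that moment; what a row does not reach only later rows make up. A row lasts 1/12 s, in which the tool goes at most 41.7 mm and 7.16 degrees, less where a joint would pass 70% of its speed; a pose out of reach is approached as far as the arm can. A call with a gripper value outside its range is refused whole. The fingers move at their own pace and stop on an object; FORCE is the grip in N (left out, the last holds). Time passes only in rows, so rows that repeat a pose let the fingers close. It gives the time, the measured TCP pose, the force and the opening at its end, in the units of the state.
- read_state(): the state, without advancing time (a new reading comes with each control period).
- imaging.camera(name): name is "side" or "top" or "wrist"; returns (picture, depth): 420x560x3 uint8, red, green, blue; 420x560 float32, mm along the optical axis (not along the pixel's ray), 0 where there is no reading.
- imaging.get_calibration(name): a dict with "mtx" (3x3 intrinsics, pixels), "dist" ([k1, k2, p1, p2, k3] as OpenCV has them; the pictures are not rectified), "world_from_camera" (4x4, takes a point from camera to world coordinates); the wrist camera has in their place "hand_eye" (4x4, takes a point from camera to tool coordinates, whose origin is the TCP and whose axes are the tool frame's). Camera axes: x right, y down, z forward; pixel columns grow to the right and rows downward; lengths in mm; the calibration is good to about 2 mm. A picture is of the moment at which its call begins: read the wrist's pose just before it. get_calibration takes no time and is no camera call.
- order.sign_off(): hands the job in, once; it reports no verdict.
The state is a dict: "clock": time; "joints": joint angles; "qd": joint speeds; "effort": joint torques, N m; "eef_pos": TCP position; "eef_rot": TCP orientation; "wrist_force": force on the tool from outside, world axes, zero at the start; "moment": the same for the moment, N m; "finger_gap": finger opening in mm.
Only numpy, scipy, OpenCV 4.12 (cv2) and the standard library are available. Lean on these libraries where they do the work, as an engineer would, in place of code of your own. Each camera call takes 0.05 s, during which the arm holds its last target.

TASK

The black chainring only lies on top of the crank's splines. Without lifting it off the spindle, turn it where it lies until its yellow stripe lies along the crank arm and it drops fully home on the splines, then lay the red lockring over the spindle, flat on the chainring, ready for tightening. Leave the other things where they are and the bottle beside the crank standing.

Things in the scene. Friction and masses are not known exactly. Their poses are not given: they have to be found in the camera images.
- crank_stand: Fixed stand: blue-grey base plate 230x110x14 mm carrying a silver crank arm. Origin on the bench on the vertical spindle axis; +z up, +x along the crank arm (172 mm to the pedal eye; arm top 40 mm, eye and saddle at most 42 mm over the bench). The boss on the axis is 66 mm wide.
- seat (a point): Centre of the chainring's seat, the flat top of the boss (60 mm diameter), 52 mm over the bench. Five spline lugs stand on it, 18 to 28 mm from the axis, 17 degrees wide, 7 mm high (tops 59 mm over the bench), unevenly spaced at 0, 42, 144, 201 and 273 degrees counter-clockwise from the stand's +x seen from above.
- spindle_top (a point): Centre of the top of the steel spindle stub, 80 mm over the bench. The stub is 36 mm in diameter up to 71 mm over the bench, then coned to 25 mm at its top.
- crank_line (a point): Point fixed to the stand on the centre line of the crank arm, 73.5 mm from the spindle axis, at seat height (52 mm over the bench): where the outer end of the ring's yellow stripe belongs.
- chainring: Black steel chainring, 160 mm over its teeth, 5 mm thick (hub 9 mm), 0.16 kg, loose round the spindle stub. Origin at the centre of its underside, +z up, +x along the yellow stripe painted on one spoke. Starts level on the lug tops, underside 59 mm over the bench, 40 to 320 degrees off. Turns either way with light friction, stays where left; drops 7 mm by its weight when notches meet lugs; home, underside 52 mm.
- ring_hub (a point): Centre of the ring's hub, 3 mm over its underside: hub 68 mm in diameter, bore 37.4 mm, 9 mm thick, with five bore notches 26 degrees wide at 0, 42, 144, 201 and 273 degrees counter-clockwise from the ring's +x. They take the lugs (4.5 degrees of play each way) only when the ring's +x lies along the stand's +x.
- ring_window (a point): Middle of one of the ring's five open windows, 50 mm from its centre at 36 degrees from +x, 3 mm over its underside. Windows at 36, 108, 180, 252 and 324 degrees, open from 34 to 67 mm radius, at least 11 mm free below; between them straight spokes 11 mm wide (flared at the ends) at 0, 72, 144, 216 and 288 degrees; rim from 67 to 80 mm.
- ring_mark (a point): Point at the outer end of the yellow stripe: on the ring's +x, 73.5 mm from its centre, 3 mm over its underside.
- lockring: Red lockring lying flat on the bench: 54 mm outside diameter, 40.5 mm bore, 8 mm thick, 0.05 kg. Origin at the centre of its underside, +z up; either side of it may face up. It grips by its outside edge. In place its underside is 61 mm over the bench.
- grease_bottle: White bottle with a red tip, 35 x 50 x 160 mm, standing 14 to 17 cm from the spindle axis. Origin at the centre of its underside.
- black_case: Black plastic case, 53 x 70 x 38 mm (long side along its y). Origin at the centre of its underside.
- tyre_lever: Yellow tyre lever, 18 x 110 x 8 mm (long along its y), lying flat. Origin at the centre of its underside.
- cone_spanner: Thin spanner with a blue handle, 148 x 42 x 6 mm (long along its x), lying flat. Origin at the centre of its underside.
- white_jar: White jar with a black lid, 57 mm in diameter, 91 mm high. Origin at the centre of its underside.
- lube_bottle: Black bottle with a green nozzle, 38 mm in diameter, 121 mm high. Origin at the centre of its underside.

How it is judged (in metres and radians):
On the way:
1. the chainring sits fully home on the splines, its stripe along the crank arm (z of chainring in the frame of crank_stand below 0.0538 m and angle between chainring's own z axis and vertical below 0.035 rad and horizontal distance between ring_mark and crank_line below 0.01 m), for 0.3 s.
At the end, for the whole second after the job is handed in: The chainring sits on its seat (within 1.8 mm, level within 2 degrees) with the outer end of its stripe within 10 mm of its place over the arm's centre line, and the lockring lies flat (within 4 degrees) on it round the spindle, within 5 mm of the axis, both at rest (all of step 1 and horizontal distance between lockring and spindle_top below 0.005 m and (z of lockring in the frame of crank_stand between 0.059 and 0.0635 m or z of lockring in the frame of crank_stand between 0.067 and 0.0715 m) and angle between the z axis of lockring and the z axis of crank_stand, either way round below 0.07 rad and linear speed of each of lockring, chainring below 0.02 m/s); the robot touches nothing.
It fails at once if the chainring is lifted off the spindle (z of chainring in the frame of crank_stand above 0.082 m).
It fails at once if the white bottle beside the crank is knocked over (angle between grease_bottle's own z axis and vertical above 0.5 rad).
It fails at once if another thing on the bench is shoved away (more than 5 cm) (distance of any of grease_bottle, black_case, tyre_lever, cone_spanner, white_jar, lube_bottle from where it was at the start of the episode above 0.05 m).
It also fails if it takes over 51 s, if anything falls off the work surface, if the arm or the gripper's body presses on something with over 40 N, if the wrist force passes 120 N, or if a joint passes its speed limit or range.

## Working session

There is one attempt and no reset: what is moved stays moved. The work goes in short steps, Python scripts to look and compute and a shell command to move; the robot and the scene stay as the last step left them, time stands still between calls to the robot, and variables do not carry over. Pictures are saved under pics/ and viewed, and the job is handed in when it is done.

```bash
mkdir -p pics; ls; python3 - <<'E'
from cell import read_state, imaging, order
import cv2,numpy as np
print(read_state())
for n in ["side","top","wrist"]:
    p,d=imaging.camera(n); cv2.imwrite(f"pics/{n}0.png",p[:,:,::-1]); np.savez(f"pics/{n}0.npz",p=p,d=d)
    c=imaging.get_calibration(n); print(n,{k:np.round(v,3).tolist() for k,v in c.items()})
E
```

```text
pics
{'clock': 0.0, 'joints': array([ 1.21839793e+00,  3.00482096e-01,  1.52156861e+00, -2.40594849e-05,
        1.32070428e+00, -6.65689765e-02]), 'qd': array([-2.13120669e-05,  2.62168791e-04, -1.44942576e-07,  4.72572146e-04,
        1.02768278e-03,  9.87611290e-04]), 'effort': array([ 7.18983938e-04, -5.31808376e+01, -3.52740490e+01,  7.08535127e-02,
        2.45311571e-02, -8.36211211e-05]), 'eef_pos': array([154.98003921, 527.45219612, 212.88557072]), 'eef_rot': array([-1.57074226e+00,  1.16130748e-03,  1.28497291e+00]), 'wrist_force': array([ 0.31562872,  0.37865776, -0.36426545]), 'moment': array([ 0.00243259,  0.009551  , -0.00766378]), 'finger_gap': 93.74453412781817}
side {'mtx': [[470.366, 0.0, 287.777], [0.0, 470.366, 215.312], [0.0, 0.0, 1.0]], 'dist': [-0.081, 0.0, 0.0, 0.0, 0.0], 'world_from_camera': [[-0.936, -0.187, 0.297, 107.249], [-0.351, 0.486, -0.8, 1164.197], [0.005, -0.853, -0.521, 702.746], [0.0, 0.0, 0.0, 1.0]]}
top {'mtx': [[493.434, 0.0, 282.225], [0.0, 493.434, 206.688], [0.0, 0.0, 1.0]], 'dist': [-0.126, 0.0, 0.0, 0.0, 0.0], 'world_from_camera': [[-0.019, -0.982, 0.19, 189.466], [-1.0, 0.019, -0.001, 208.154], [-0.003, -0.19, -0.982, 1523.099], [0.0, 0.0, 0.0, 1.0]]}
wrist {'mtx': [[297.676, 0.0, 282.838], [0.0, 297.676, 205.099], [0.0, 0.0, 1.0]], 'dist': [-0.053, 0.0, 0.0, 0.0, 0.0], 'hand_eye': [[1.0, 0.001, -0.002, -0.243], [0.002, -0.241, 0.971, -171.292], [0.0, -0.971, -0.241, 69.01], [0.0, 0.0, 0.0, 1.0]]}
```

View pics/side0.png

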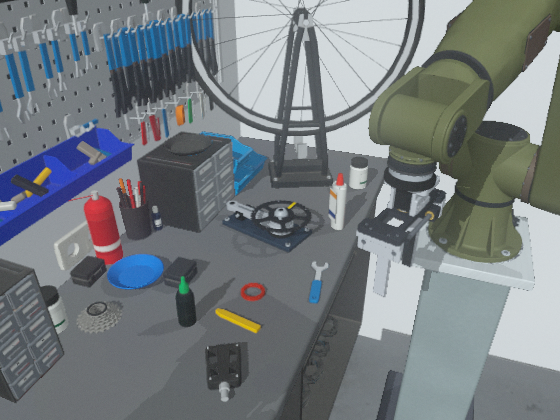

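View pics/top0.png

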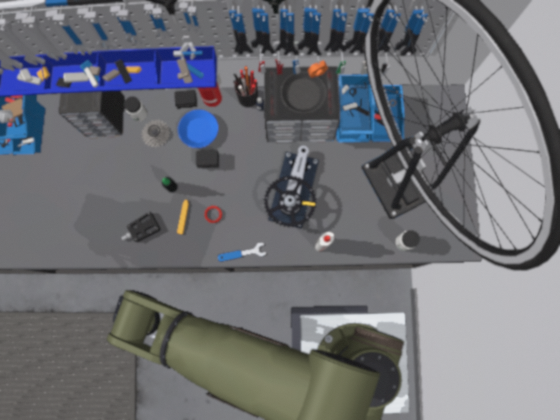

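View pics/wrist0.png

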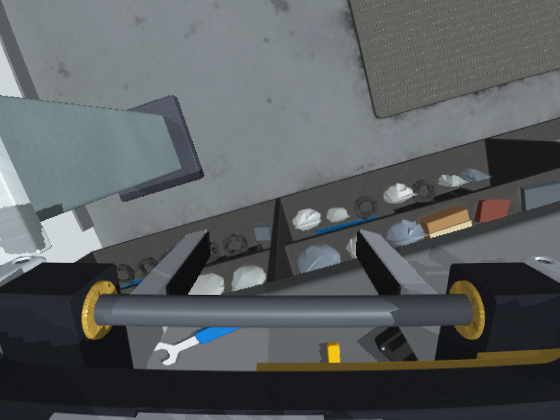

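```bash
cat > h.py <<'E'
import numpy as np,cv2
from cell import read_state, imaging, order
from scipy.spatial.transform import Rotation as Ro
def ray(name,uv,T=None):
    c=imaging.get_calibration(name)
    if T is None: T=np.array(c["world_from_camera"])
    p=cv2.undistortPoints(np.array(uv,float).reshape(-1,1,2),np.array(c["mtx"]),np.array(c["dist"]))[:,0]
    d=np.c_[p,np.ones(len(p))]@T[:3,:3].T
    return T[:3,3],d
def plane(name,uv,z,T=None):
    o,d=ray(name,uv,T); return o+d*((z-o[2])/d[:,2])[:,None]
def tool(s):
    T=np.eye(4);T[:3,:3]=Ro.from_euler('xyz',s["eef_rot"]).as_matrix();T[:3,3]=s["eef_pos"];return T
def wristT(s): return tool(s)@np.array(imaging.get_calibration("wrist")["hand_eye"])
def proj(name,P,T=None):
    c=imaging.get_calibration(name)
    if T is None: T=np.array(c["world_from_camera"])
    P=(np.atleast_2d(P)-T[:3,3])@T[:3,:3]
    return cv2.projectPoints(P,np.zeros(3),np.zeros(3),np.array(c["mtx"]),np.array(c["dist"]))[0][:,0]
E
python3 - <<'E'
from h import *
z=np.load("pics/top0.npz");p=z["p"]
cv2.imwrite("pics/topc.png",cv2.resize(p[130:270,150:350,::-1],None,fx=4,fy=4,interpolation=cv2.INTER_CUBIC))
z=np.load("pics/side0.npz");q=z["p"]
cv2.imwrite("pics/sidec.png",cv2.resize(q[165:325,205:385,::-1],None,fx=3.7,fy=3.7,interpolation=cv2.INTER_CUBIC))
def mask(p,lo,hi): 
    return cv2.inRange(cv2.cvtColor(p,cv2.COLOR_RGB2HSV),lo,hi)
for nm,im in(("top",p),("side",q)):
  for col,a,b in(("red",(0,140,80),(8,255,255)),("yel",(20,140,120),(32,255,255))):
    m=mask(im,a,b); n,l,s,c=cv2.connectedComponentsWithStats(m)
    for i in range(1,n):
        if s[i,4]>6: print(nm,col,s[i],c[i].round(1),plane(nm,[c[i]],{"red":4,"yel":64}[col]).round(1))
E
```

```text
top red [241  72   5   6  11] [243.  75.] [[935.2 329.6   4. ]]
top red [250  72   6  21  76] [251.9  83.3] [[904.2 299.8   4. ]]
top red [211  89  10  17  80] [216.1  96.2] [[861.1 418.7   4. ]]
top red [201  91   6   5  12] [203.4  92.8] [[874.3 461.3   4. ]]
top red [ 7 99  5  3 10] [  9.2 100. ] [[ 878.5 1143.8    4. ]]
top red [376 114   4   5  11] [377.8 115.8] [[ 781.7 -112.3    4. ]]
top red [205 206  17  17  92] [212.9 213.7] [[466.1 424.9   4. ]]
top red [325 236   5   5  18] [326.6 238.1] [[382.2  71.5   4. ]]
top yel [130  69   6   2   7] [132.1  69.3] [[939.1 688.3  64. ]]
top yel [302 201  13   5  46] [308.1 203. ] [[482.2 128.8  64. ]]
top yel [179 202   9  31 104] [182.5 217. ] [[446.6 508.6  64. ]]
side red [337 173   6  12  59] [339.7 179.4] [[ 426.3 -180.5    4. ]]
side red [241 283  24  18 213] [252.4 291.6] [[464.1 429.1   4. ]]
side yel [ 34 168  17  17 128] [ 42.3 175.9] [[1260.8  236.8   64. ]]
side yel [ 26 190   6   7  26] [ 28.2 193. ] [[1215.   336.9   64. ]]
side yel [288 202   8   7  24] [291.4 205. ] [[480.9 129.8  64. ]]
side yel [216 308  45  25 403] [238.1 320. ] [[425.2 577.9  64. ]]
```

View pics/topc.png

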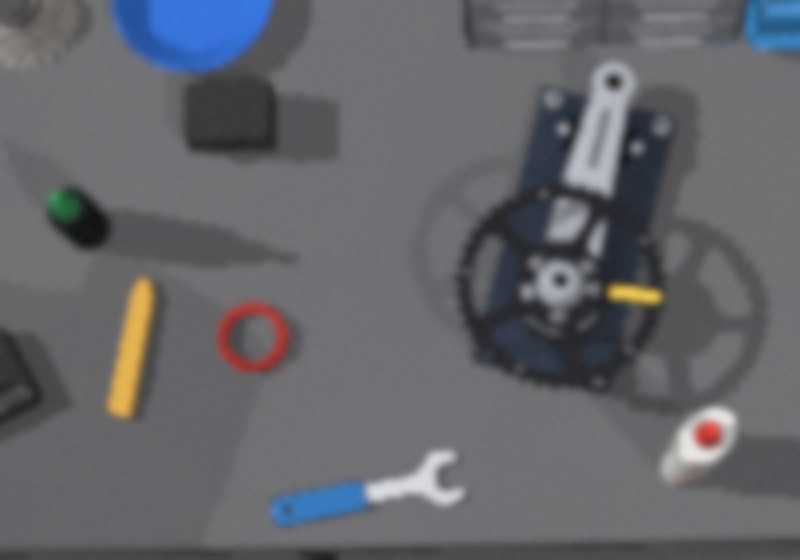

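View pics/sidec.png

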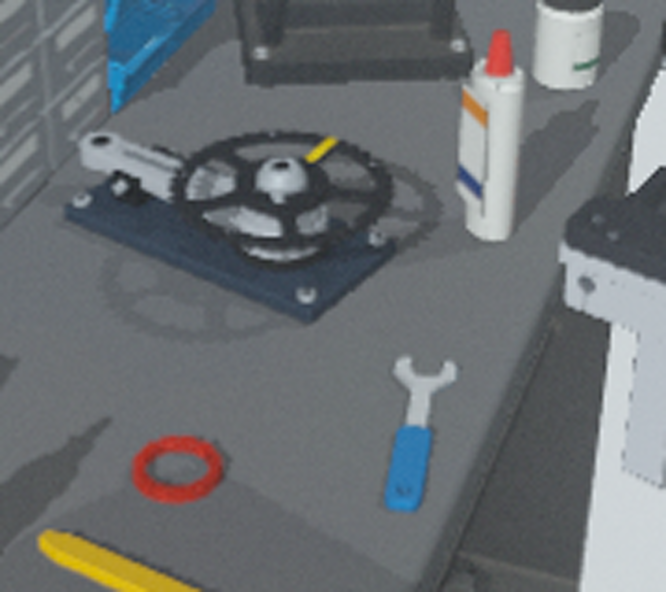

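```bash
python3 - <<'E'
from h import *
U=lambda x,y:[150+(x-1.5)/4,130+(y-1.5)/4]
S=lambda x,y:[205+(x-1.3)/3.7,165+(y-1.3)/3.7]
sp=plane("top",[U(560,280)],80)[0]; ringc=plane("top",[U(562,285)],64)[0]
print("spindle",sp,"ringc",ringc,"side sp",plane("side",[S(283,163)],80)[0])
eye=plane("top",[U(613,81)],42)[0]; eyes=plane("side",[S(100,143)],42)[0]
print("eye",eye,eyes)
d=eye-sp; print("len",np.hypot(*d[:2]),"arm yaw",np.degrees(np.arctan2(d[1],d[0])))
o=plane("top",[U(660,297)],64)[0];i=plane("top",[U(610,293)],64)[0]
e=(o+i)/2-sp;print("stripe",o,i,np.hypot(*(o-sp)[:2]),np.degrees(np.arctan2(e[1],e[0])))
print("bottle tip",plane("top",[U(709,433)],160),plane("side",[S(500,40)],155))
print("lock",plane("top",[U(253,337)],8),plane("side",[S(177,468)],6))
E
```

```text
spindle [490.47358815 184.64373717  80.        ] ringc [489.92705523 182.95879599  64.        ] side sp [489.91083416 183.32839882  80.        ]
eye [656.80158322 138.97456409  42.        ] [653.96798315 145.58434921  42.        ]
len 172.4838407349897 arm yaw -15.353502447388538
stripe [479.23792748 109.26416234  64.        ] [483.05543327 146.8968466   64.        ] 76.21233740018873 -99.36344310228067
bottle tip [[363.04170126  84.65162628 160.        ]] [[362.98331793  88.18649864 155.        ]]
lock [[464.77018742 424.44753395   8.        ]] [[463.56395091 429.74843381   6.        ]]
```

```bash
cat >> h.py <<'E'
def Rt(yaw): return Ro.from_euler('xyz',[-np.pi/2,0,np.radians(yaw)]).as_matrix()
def go(x,y,z,yaw,s=None,pr=True):
    s=s or read_state(); T=tool(s)
    d=T[:3,:3].T@(np.array([x,y,z])-T[:3,3])
    r=Ro.from_matrix(T[:3,:3].T@Rt(yaw)).as_rotvec(degrees=True)
    if pr: print("row",d.round(1),r.round(1))
    return d,r
def st():
    s=read_state();print(round(s["clock"],2),s["eef_pos"].round(1),np.degrees(s["eef_rot"]).round(1),s["wrist_force"].round(1),round(s["finger_gap"],1),s["joints"].round(2));return s
E
python3 - <<'E'
from h import *
z=np.load("pics/top0.npz");d=z["d"]
vv,uu=np.mgrid[0:420:4,0:560:4]; uu=uu.ravel();vv=vv.ravel();D=d[vv,uu]
o,r=ray("top",np.c_[uu,vv]); P=o+r*D[:,None]
ok=(D>0)&(P[:,0]>150)&(P[:,0]<800)&(P[:,1]<500)&(P[:,1]>-400)&(P[:,2]>180)
Q=P[ok]
for y in range(-400,500,50):
    q=Q[(Q[:,1]>=y)&(Q[:,1]<y+50)]
    if len(q):print(y,q.min(0).round(),q.max(0).round())
s=read_state();print(proj("wrist",[s["eef_pos"]],wristT(s)))
go(515,215,190,-45)
E
```

```text
-350 [ 242. -310.  430.] [ 259. -301.  612.]
-300 [ 250. -300.  207.] [ 558. -250.  749.]
-250 [ 345. -250.  189.] [ 624. -201.  841.]
-200 [ 442. -200.  185.] [ 642. -150.  853.]
-150 [ 468. -150.  182.] [ 721. -100.  852.]
-100 [ 490. -100.  192.] [786. -50. 825.]
-50 [767. -50. 255.] [800. -27. 500.]
0 [699.  44. 184.] [798.  48. 193.]
50 [698.  56. 183.] [799.  94. 208.]
100 [699. 102. 186.] [800. 150. 213.]
150 [700. 150. 186.] [799. 197. 625.]
200 [700. 207. 183.] [799. 243. 626.]
250 [713. 254. 186.] [788. 254. 193.]
350 [157. 358. 260.] [795. 400. 546.]
400 [157. 402. 261.] [800. 448. 638.]
450 [153. 452. 256.] [799. 497. 643.]
[[283.71438932 246.92406711]]
row [-198.3   23.2 -433.5] [ 1.000e-01  1.186e+02 -0.000e+00]
```

```bash
for i in 1; do :; done; python3 -m handwheel '[[[-40,0,-87,0,7,0,0.5],[-80,5,-173,0,14,0,0],[-120,10,-260,0,21,0,-0.5],[-160,15,-347,0,28,0,-0.5],[-198,23,-433,0,35,0,-0.5]]]' ; python3 -c "
from h import *
st();go(515,215,190,-45)"
```

```text
clock: 0.57
eef_pos: [312.9, 389.2, 205.6]
eef_rot: [-1.571, 0.001, 0.668]
wrist_force: [0.9, 0.9, -0.6]
finger_gap: 63.9
0.57 [312.9 389.2 205.6] [-90.    0.   38.3] [ 0.9  0.9 -0.6] 63.9 [ 0.82  0.19  1.67 -0.    1.28  0.15]
row [  50.6   15.7 -262. ] [ 0.  83.3 -0. ]
```

```bash
python3 -m handwheel '[[[8,3,-41,0,7.16,0,-0.5],[16,6,-81,0,14.3,0,-0.5],[24,9,-122,0,21.4,0,-0.5],[32,12,-162,0,28.6,0,-0.5],[38,14,-200,0,35.8,0,-0.5]]]' ; python3 -c "
from h import *
st();go(515,215,190,-45)"
```

```text
clock: 0.98
eef_pos: [468.0, 254.0, 191.3]
eef_rot: [-1.572, 0.001, 0.043]
wrist_force: [0.4, 0.2, -0.4]
finger_gap: 30.8
0.98 [468.  254.  191.3] [-90.1   0.    2.4] [ 0.4  0.2 -0.4] 30.8 [ 0.43  0.28  1.6  -0.    1.26  0.39]
row [ 45.3   1.3 -40.9] [ 0.1 47.4 -0. ]
```

```bash
python3 - <<'E'
from h import *
s=st();p,d=imaging.camera("wrist");cv2.imwrite("pics/w1.png",p[:,:,::-1])
T=wristT(s);np.save("pics/w1T.npy",T)
print(proj("wrist",[[490,183.7,80],[656,140,42]],T))
E
```

```text
0.98 [468.  254.  191.3] [-90.1   0.    2.4] [ 0.4  0.2 -0.4] 30.8 [ 0.43  0.28  1.6  -0.    1.26  0.39]
[[300.8498005  270.09901915]
 [432.19825295 293.00116873]]
```

View pics/w1.png

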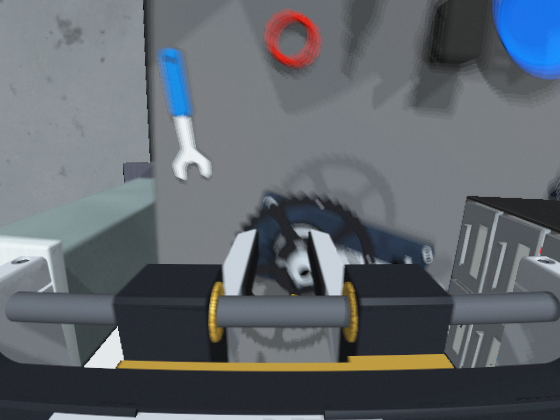

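```bash
python3 - <<'E'
from h import *
T=np.load("pics/w1T.npy")
print(plane("wrist",[[304,270]],80,T),plane("wrist",[[292,40]],8,T),plane("wrist",[[428,254]],42,T))
c=np.array([490.2,184]);a=-14.5
for phi in (-99+144,):
    r=50;p=c+r*np.array([np.cos(np.radians(phi)),np.sin(np.radians(phi))]);print(p)
    go(*p,90,phi-90)
E
```

```text
[[493.26237758 183.94842365  80.        ]] [[471.08953453 420.90493478   8.        ]] [[641.69648383 191.03497961  42.        ]]
[525.55533906 219.35533906]
row [ 53.  100.9 -32.1] [ 0.1 46.7  0. ]
```

```bash
python3 -m handwheel '[[[10,15,-7,0,7.16,0,-0.5],[20,30,-14,0,14.3,0,-0.5],[31,45,-20,0,21.4,0,-0.5],[42,60,-26,0,28.6,0,-0.5],[53,65,-32,0,35.8,0,-0.5]]]' ;  python3 -c "
from h import *
st();go(525.5,219.4,115,-45)"
```

```text
clock: 1.45
eef_pos: [525.1, 218.8, 123.4]
eef_rot: [-1.575, 0.001, -0.582]
wrist_force: [-0.5, -0.0, -0.3]
finger_gap: 23.6
1.45 [525.1 218.8 123.4] [-90.3   0.  -33.3] [-0.5 -0.  -0.3] 23.6 [ 0.33  0.43  1.56 -0.    1.15  0.91]
row [0.  8.4 0.7] [ 0.3 11.7 -0. ]
```

```bash
python3 -m handwheel '[[[0,8.4,0.7,0.3,6,0,-0.5],[0,8.4,0.7,0.3,11.7,0,-0.5],[0,8.4,0.7,0.3,11.7,0,-0.5]]]' ; python3 - <<'E'
from h import *
s=st();p,d=imaging.camera("wrist");cv2.imwrite("pics/w2.png",p[:,:,::-1]);np.save("pics/w2T.npy",wristT(s))
p,d=imaging.camera("top");cv2.imwrite("pics/t2.png",cv2.resize(p[130:270,200:400,::-1],None,fx=4,fy=4,interpolation=cv2.INTER_CUBIC))
p,d=imaging.camera("side");cv2.imwrite("pics/s2.png",cv2.resize(p[100:260,205:385,::-1],None,fx=3.7,fy=3.7,interpolation=cv2.INTER_CUBIC))
E
```

```text
clock: 1.7
eef_pos: [525.2, 219.2, 114.2]
eef_rot: [-1.572, 0.001, -0.791]
wrist_force: [0.5, 0.5, -0.3]
finger_gap: 23.9
1.7 [525.2 219.2 114.2] [-90.    0.1 -45.3] [ 0.5  0.5 -0.3] 23.9 [0.33 0.44 1.57 0.   1.13 1.12]
```

View pics/w2.png

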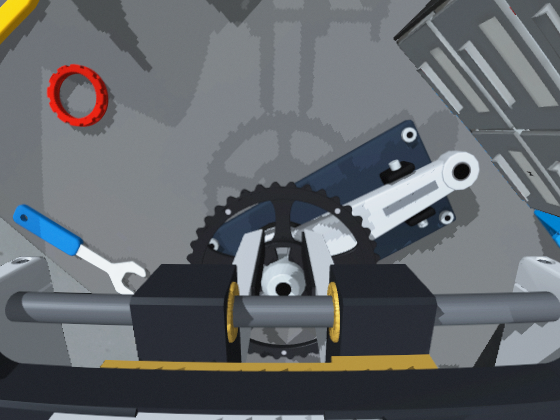

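View pics/s2.png

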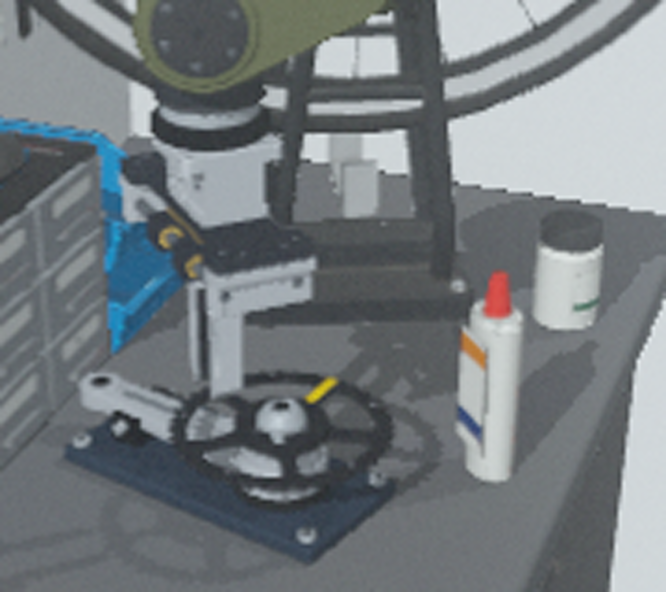

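```bash
python3 - <<'E'
from h import *
T=np.load("pics/w2T.npy")
P=lambda u,z:plane("wrist",[u],z,T)[0]
c=P([284,289],80);e=P([461,171],42);print("spindle",c,"eye",e,"yaw",np.degrees(np.arctan2(*(e-c)[1::-1])),np.hypot(*(e-c)[:2]))
print("lock",P([78,95],8))
# spoke edges near row 215
l=P([277,217],64);r=P([290,217],64);m=(l+r)/2-c;print("spoke",l,r,np.hypot(*(l-r)[:2]),np.hypot(*m[:2]),np.degrees(np.arctan2(m[1],m[0])))
go(525.5,219.4,62,-45)
E
```

```text
spindle [492.10524969 184.07733891  80.        ] eye [657.66041459 139.52253442  42.        ] yaw -15.062763472195524 171.4457442706374
lock [468.40268585 423.5627614    8.        ]
spoke [525.96403448 225.18205469  64.        ] [533.04415719 218.02362868  64.        ] 10.068326602858866 52.97959089958584 45.09685614578478
row [ 0.1 53.3 -0.2] [-0.1  0.2 -0. ]
```

```bash
python3 -m handwheel '[[[0.5,14,0.5,0,0,0,-0.5],[0.5,28,0.5,0,0,0,-0.5],[0.5,40,0.5,0,0,0,-0.5],[0.5,52,0.5,0,0,0,-0.5],[0.5,52.5,0.5,0,0,0,-0.5]]]' ; python3 - <<'E'
from h import *
s=st()
def arc(s,c,r,phi,z):
    p=np.array(c)+r*np.array([np.cos(np.radians(phi)),np.sin(np.radians(phi))])
    return go(*p,z,phi-90,s)
for f in (51,57,63,69,75):arc(s,(491.2,184),50,f,61)
E
```

```text
clock: 2.27
eef_pos: [525.3, 219.3, 60.6]
eef_rot: [-1.573, 0.002, -0.781]
wrist_force: [-0.2, -0.7, 0.9]
finger_gap: 23.9
2.27 [525.3 219.3  60.6] [-90.1   0.1 -44.8] [-0.2 -0.7  0.9] 23.9 [0.33 0.51 1.61 0.   1.03 1.11]
row [-4.3 -0.4  0.7] [ 0.1 -5.8 -0.1]
row [-9.5 -0.4 -0.1] [  0.1 -11.8  -0.1]
row [-14.6  -0.4  -1.5] [  0.1 -17.8  -0.1]
row [-19.5  -0.4  -3.3] [  0.1 -23.8  -0.1]
row [-24.1  -0.4  -5.7] [  0.1 -29.8  -0.1]
```

```bash
python3 -m handwheel '[[[-4.3,0,0.7,0,-5.8,0,-0.65],[-9.5,0,-0.1,0,-11.8,0,-0.65],[-14.6,0,-1.5,0,-17.8,0,-0.65],[-19.5,0,-3.3,0,-23.8,0,-0.65],[-24.1,0,-5.7,0,-29.8,0,-0.65]]]' ; python3 - <<'E'
from h import *
s=st()
def arc(s,c,r,phi,z):
    p=np.array(c)+r*np.array([np.cos(np.radians(phi)),np.sin(np.radians(phi))])
    return go(*p,z,phi-90,s)
for f in (81,87,93,99,105):arc(s,(491.2,184),50,f,61)
E
```

```text
clock: 2.68
eef_pos: [504.2, 232.5, 61.1]
eef_rot: [-1.571, 0.002, -0.255]
wrist_force: [1.1, 1.1, -0.9]
finger_gap: 16.1
2.68 [504.2 232.5  61.1] [-90.    0.1 -14.6] [ 1.1  1.1 -0.9] 16.1 [0.37 0.48 1.65 0.   1.01 0.62]
row [-5.3  0.1 -0.5] [ 0.  -5.6 -0.1]
row [-10.4   0.1  -1.3] [  0.  -11.6  -0.1]
row [-15.5   0.1  -2.6] [  0.  -17.6  -0.1]
row [-20.4   0.1  -4.4] [ -0.  -23.6  -0.1]
row [-25.1   0.1  -6.8] [ -0.  -29.6  -0.1]
```

```bash
python3 -m handwheel '[[[-5.3,0,-0.5,0,-5.6,0,-0.65],[-10.4,0,-1.3,0,-11.6,0,-0.65],[-15.5,0,-2.6,0,-17.6,0,-0.65],[-20.4,0,-4.4,0,-23.6,0,-0.65],[-25.1,0,-6.8,0,-29.6,0,-0.65]]]' ; python3 - <<'E'
from h import *
s=st()
p,d=imaging.camera("wrist");cv2.imwrite("pics/w3.png",p[:,:,::-1]);np.save("pics/w3T.npy",wristT(s))
p,d=imaging.camera("side");cv2.imwrite("pics/s3.png",cv2.resize(p[100:260,205:385,::-1],None,fx=3.7,fy=3.7,interpolation=cv2.INTER_CUBIC))
def arc(s,c,r,phi,z):
    p=np.array(c)+r*np.array([np.cos(np.radians(phi)),np.sin(np.radians(phi))])
    return go(*p,z,phi-90,s)
for f in (109,113,117,120,123,126,129,132):arc(s,(491.2,184),50,f,61)
E
```

```text
clock: 3.1
eef_pos: [478.3, 232.5, 61.7]
eef_rot: [-1.57, 0.001, 0.268]
wrist_force: [0.7, 0.4, -0.4]
finger_gap: 16.7
3.1 [478.3 232.5  61.7] [-90.    0.   15.3] [ 0.7  0.4 -0.4] 16.7 [0.38 0.44 1.72 0.   0.99 0.11]
row [-3.6  0.7 -0.3] [-0.  -3.7 -0. ]
row [-7.   0.7 -0.6] [-0.  -7.7 -0. ]
row [-10.5   0.7  -1.2] [ -0.  -11.7  -0. ]
row [-13.    0.7  -1.8] [ -0.  -14.7  -0. ]
row [-15.5   0.7  -2.6] [ -0.  -17.7  -0. ]
row [-18.    0.7  -3.4] [ -0.  -20.7  -0. ]
row [-20.4   0.7  -4.4] [ -0.  -23.7  -0. ]
row [-22.8   0.7  -5.5] [ -0.  -26.7  -0. ]
```

View pics/w3.png

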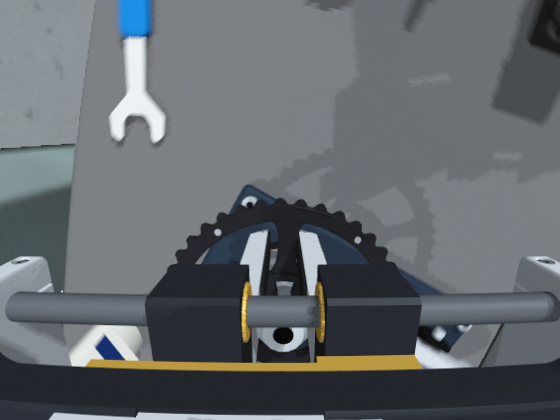

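View pics/s3.png

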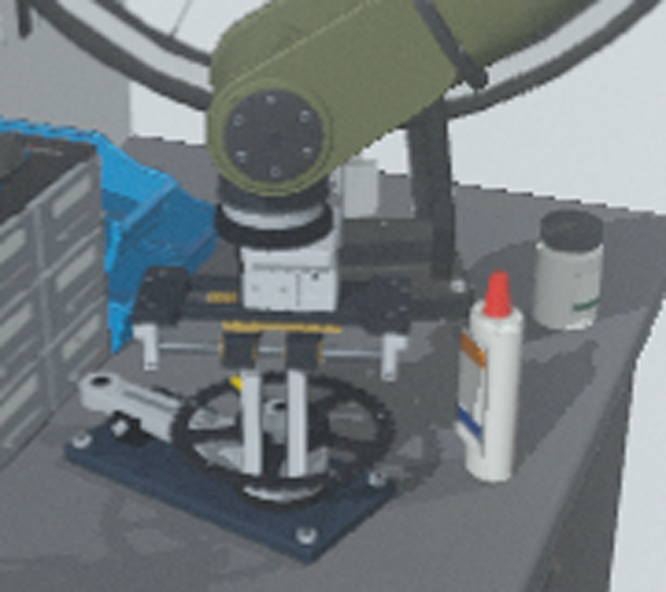

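```bash
python3 -m handwheel '[[[-3.6,0.5,-0.3,0,-3.7,0,-0.65],[-7,0.5,-0.6,0,-7.7,0,-0.65],[-10.5,0.5,-1.2,0,-11.7,0,-0.65],[-13,0.5,-1.8,0,-14.7,0,-0.65],[-15.5,0.5,-2.6,0,-17.7,0,-0.65]]]' ; python3 - <<'E'
from h import *
s=st()
p,d=imaging.camera("wrist");cv2.imwrite("pics/w4.png",p[:,:,::-1]);np.save("pics/w4T.npy",wristT(s))
p,d=imaging.camera("side");cv2.imwrite("pics/s4.png",cv2.resize(p[100:260,205:385,::-1],None,fx=3.7,fy=3.7,interpolation=cv2.INTER_CUBIC))
def arc(s,c,r,phi,z):
    p=np.array(c)+r*np.array([np.cos(np.radians(phi)),np.sin(np.radians(phi))])
    return go(*p,z,phi-90,s)
for f in (124,126,128,130,132,134):arc(s,(491.2,184),50,f,61)
E
```

```text
clock: 3.62
eef_pos: [464.2, 226.0, 61.6]
eef_rot: [-1.57, -0.0, 0.572]
wrist_force: [-0.1, -0.2, -0.7]
finger_gap: 16.6
3.62 [464.2 226.   61.6] [-90.   -0.   32.8] [-0.1 -0.2 -0.7] 16.6 [ 0.38  0.41  1.76  0.    0.97 -0.19]
row [-1.1  0.6  0.1] [-0.  -1.2  0. ]
row [-2.8  0.6  0. ] [-0.  -3.2  0. ]
row [-4.6  0.6 -0.1] [-0.  -5.2  0. ]
row [-6.3  0.6 -0.3] [-0.  -7.2  0. ]
row [-8.   0.6 -0.5] [-0.  -9.2  0. ]
row [-9.8  0.6 -0.8] [ -0.  -11.2   0. ]
```

View pics/w4.png

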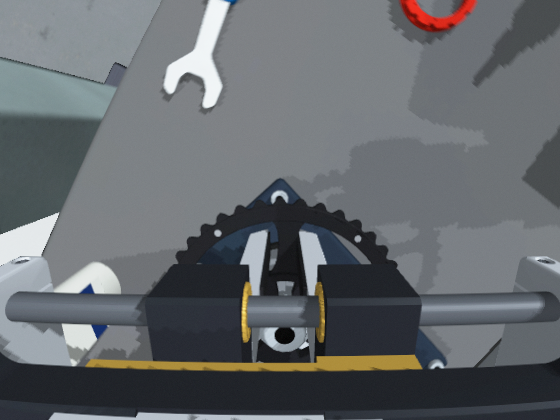

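View pics/s4.png

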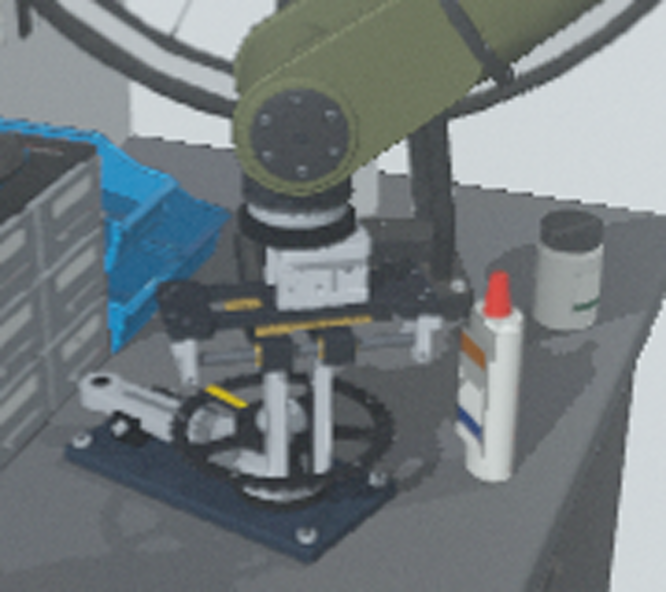

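```bash
python3 -m handwheel '[[[-1.1,0.6,0.1,0,-1.2,0,-0.65],[-2.8,0.6,0,0,-3.2,0,-0.65],[-4.6,0.6,-0.1,0,-5.2,0,-0.65]]]' ; python3 - <<'E'
from h import *
s=st()
p,d=imaging.camera("wrist");cv2.imwrite("pics/w5.png",p[:,:,::-1])
p,d=imaging.camera("side");cv2.imwrite("pics/s5.png",cv2.resize(p[100:260,205:385,::-1],None,fx=3.7,fy=3.7,interpolation=cv2.INTER_CUBIC))
m=cv2.inRange(cv2.cvtColor(p[150:240,230:330],cv2.COLOR_RGB2HSV),(20,140,120),(32,255,255));mm=cv2.moments(m,True)
u=(230+mm["m10"]/mm["m00"],150+mm["m01"]/mm["m00"])
for z in(64,57):
  q=plane("side",[u],z)[0]-[490,183.5,0];print(q,np.hypot(*q[:2]),np.degrees(np.arctan2(q[1],q[0])))
def arc(s,c,r,phi,z):
    p=np.array(c)+r*np.array([np.cos(np.radians(phi)),np.sin(np.radians(phi))])
    return go(*p,z,phi-90,s)
for f in (128,129,130,131,132,133,134):arc(s,(491.2,184),50,f,61)
E
```

```text
clock: 3.97
eef_pos: [460.4, 223.3, 61.0]
eef_rot: [-1.57, 0.0, 0.661]
wrist_force: [0.0, 0.3, -0.4]
finger_gap: 16.5
3.97 [460.4 223.3  61. ] [-90.    0.   37.9] [ 0.   0.3 -0.4] 16.5 [ 0.38  0.4   1.77  0.    0.97 -0.28]
[52.29174898 -5.47112303 64.        ] 52.577183253058905 -5.97294757843527
[ 57.0593729  -16.27851249  57.        ] 59.33600934314654 -15.922959150960745
row [0.  0.  0.1] [-0.  -0.1 -0. ]
row [-0.9  0.   0.1] [-0.  -1.1 -0. ]
row [-1.7  0.   0. ] [-0.  -2.1 -0. ]
row [-2.6  0.  -0. ] [-0.  -3.1 -0. ]
row [-3.5  0.  -0.1] [-0.  -4.1 -0. ]
row [-4.3  0.  -0.1] [-0.  -5.1 -0. ]
row [-5.2  0.  -0.2] [-0.  -6.1  0. ]
```

View pics/s5.png

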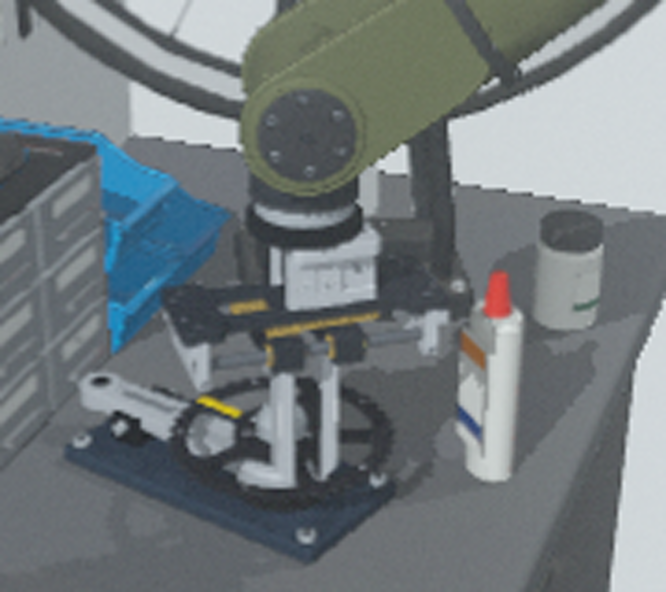

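```bash
python3 -m handwheel '[[[-0.9,0,0.1,0,-1.1,0,-0.6],[-0.9,-10,0,0,-1,0,-0.6],[-0.9,-30,0,0,-1,0,-0.5],[-0.9,-60,0,0,-1,0,0],[-0.9,-75,0,0,-1,0,0.3]]]' ; python3 - <<'E'
from h import *
s=st()
p,d=imaging.camera("wrist");cv2.imwrite("pics/w6.png",p[:,:,::-1])
p,d=imaging.camera("side");cv2.imwrite("pics/s6.png",cv2.resize(p[100:260,205:385,::-1],None,fx=3.7,fy=3.7,interpolation=cv2.INTER_CUBIC))
m=cv2.inRange(cv2.cvtColor(p[150:240,230:330],cv2.COLOR_RGB2HSV),(20,140,120),(32,255,255));mm=cv2.moments(m,True)
u=(230+mm["m10"]/mm["m00"],150+mm["m01"]/mm["m00"])
for z in(64,57):
  q=plane("side",[u],z)[0]-[490,183.5,0];print(q,np.hypot(*q[:2]),np.degrees(np.arctan2(q[1],q[0])))
L=np.array([466,424.5])
go(*L,110,0)
E
```

```text
clock: 4.48
eef_pos: [460.4, 223.0, 139.5]
eef_rot: [-1.571, -0.003, 0.677]
wrist_force: [0.3, -0.3, 0.8]
finger_gap: 33.8
4.48 [460.4 223.  139.5] [-90.   -0.1  38.8] [ 0.3 -0.3  0.8] 33.8 [ 0.38  0.29  1.72  0.    1.13 -0.3 ]
[50.11496527 -3.05646725 64.        ] 50.20808437369896 -3.490095678954452
[ 54.85873388 -13.83739455  57.        ] 56.57697562040862 -14.15680327222087
row [130.   29.8 153.7] [-0.1 38.8  0.3]
```

View pics/s6.png

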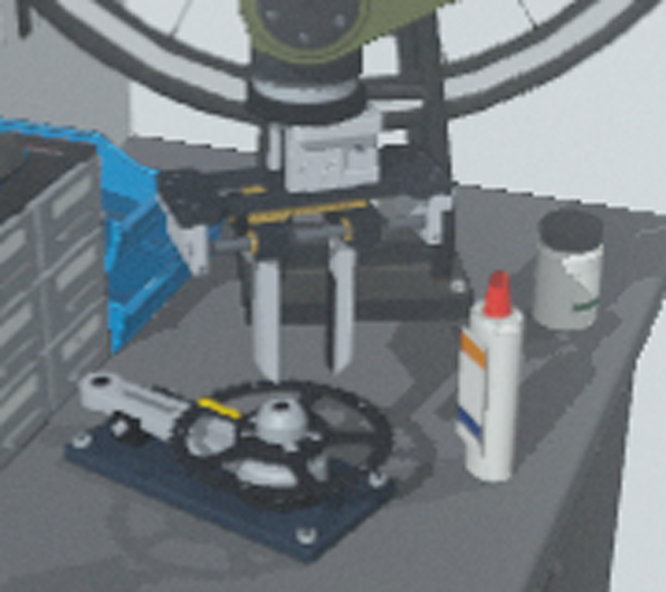

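View pics/w6.png

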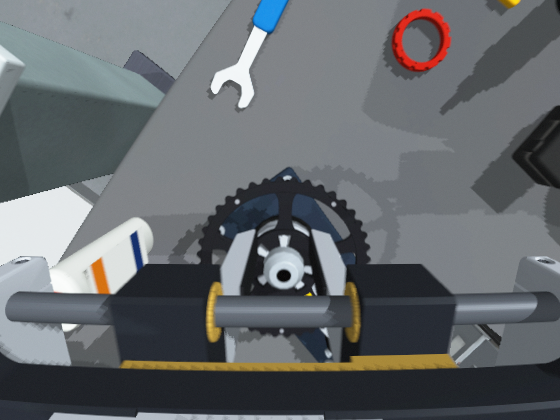

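```bash
python3 -m handwheel '[[[26,0,31,0,7,0,0.6],[52,6,61,0,14,0,0.6],[78,12,92,0,21,0,0.6],[104,20,123,0,28,0,0.6],[130,29.8,153.7,0,35,0,0.6]]]' ; python3 -m handwheel '[[[0,0,0,0,4,0,0.6],[0,0,0,0,4,0,0.6],[0,0,0,0,4,0,0.6]]]';  python3 - <<'E'
from h import *
s=st()
p,d=imaging.camera("wrist");cv2.imwrite("pics/w7.png",p[:,:,::-1]);np.save("pics/w7T.npy",wristT(s))
T=wristT(s)
m=cv2.inRange(cv2.cvtColor(p,cv2.COLOR_RGB2HSV),(0,150,90),(8,255,255))
n,l,sx,c=cv2.connectedComponentsWithStats(m)
for i in range(1,n):
    if sx[i,4]>60: print(sx[i],c[i],plane("wrist",[c[i]],5,T))
go(466,424.5,12,0)
E
```

```text
clock: 5.0
eef_pos: [465.5, 424.4, 109.7]
eef_rot: [-1.569, -0.004, 0.063]
wrist_force: [0.5, -0.8, 0.6]
finger_gap: 73.5
clock: 5.25
eef_pos: [465.2, 423.9, 108.8]
eef_rot: [-1.57, -0.003, -0.004]
wrist_force: [-1.0, -0.4, -0.1]
finger_gap: 75.1
5.25 [465.2 423.9 108.8] [-89.9  -0.2  -0.2] [-1.  -0.4 -0.1] 75.1 [ 0.68  0.57  1.39 -0.    1.18  0.69]
[ 255  175   57   57 1273] [283.06205813 202.62372349] [[466.06117763 426.89501074   5.        ]]
row [ 0.1 97.5  0.8] [-0.1 -0.3  0.2]
```

View pics/w7.png

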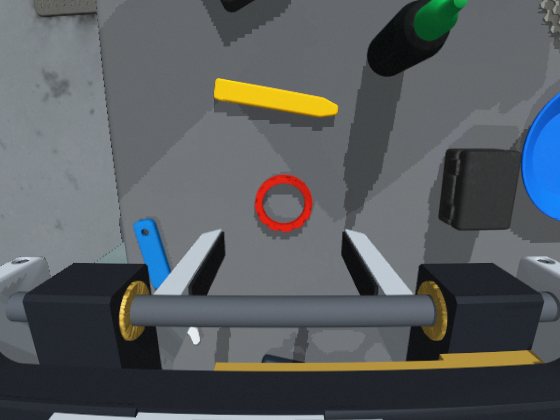

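```bash
python3 -m handwheel '[[[0.8,30,2,0,0,0,0.5],[0.8,60,2.2,0,0,0,0.5],[0.8,80,2.3,0,0,0,0.5],[0.8,94,2.3,0,0,0,0.5],[0.8,98,2.3,0,0,0,0.5]]]' 20;  python3 - <<'E'
from h import *
s=st()
p,d=imaging.camera("wrist");cv2.imwrite("pics/w8.png",p[:,:,::-1])
go(466,426.2,10,0)
E
```

```text
clock: 5.72
eef_pos: [466.5, 424.6, 9.8]
eef_rot: [-1.571, -0.002, -0.004]
wrist_force: [-0.4, 0.2, 0.3]
finger_gap: 70.6
5.72 [466.5 424.6   9.8] [-90.   -0.1  -0.3] [-0.4  0.2  0.3] 70.6 [ 0.68  0.7   1.44 -0.    1.01  0.69]
row [-0.7  0.5  1.2] [-0.  -0.3  0.1]
```

View pics/w8.png

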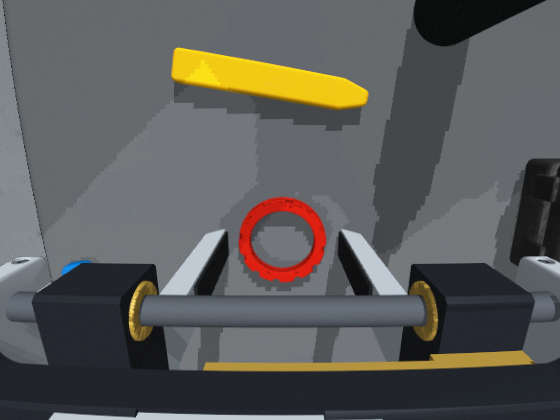

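```bash
python3 - <<'E'
from h import *
s=read_state();T=wristT(s)
p=cv2.imread("pics/w8.png")[:,:,::-1].copy()
print(plane("wrist",[[282.5,238],[282.5,239]],8,T))
print(proj("wrist",[s["eef_pos"]+[0,0,-8]],T))
E
```

```text
[[466.87251364 429.68952369   8.        ]
 [466.86952208 429.03185685   8.        ]]
[[282.23915946 241.93020172]]
```

```bash
python3 -m handwheel '[[[0.2,0,2,0,0,0,0.5],[0.2,0,3.8,0,0,0,0.5],[0.2,0,3.8,0,0,0,0.2],[0.2,0,3.8,0,0,0,0.1],[0.2,0,3.8,0,0,0,0]]]' 20;python3 -m handwheel '[[[0,0,0,0,0,0,-0.05],[0,0,0,0,0,0,-0.1],[0,0,0,0,0,0,-0.1],[0,0,0,0,0,0,-0.1]]]' 20;  python3 - <<'E'
from h import *
s=st()
p,d=imaging.camera("wrist");cv2.imwrite("pics/w9.png",p[:,:,::-1])
E
```

```text
clock: 6.18
eef_pos: [467.1, 429.0, 11.2]
eef_rot: [-1.569, -0.003, -0.004]
wrist_force: [-0.1, 0.2, 0.3]
finger_gap: 54.1
clock: 6.52
eef_pos: [467.1, 429.0, 11.2]
eef_rot: [-1.57, -0.003, -0.004]
wrist_force: [-0.5, -0.5, 0.1]
finger_gap: 53.3
6.52 [467.1 429.   11.2] [-89.9  -0.2  -0.2] [-0.5 -0.5  0.1] 53.3 [ 0.69  0.7   1.43 -0.    1.01  0.69]
```

View pics/w9.png

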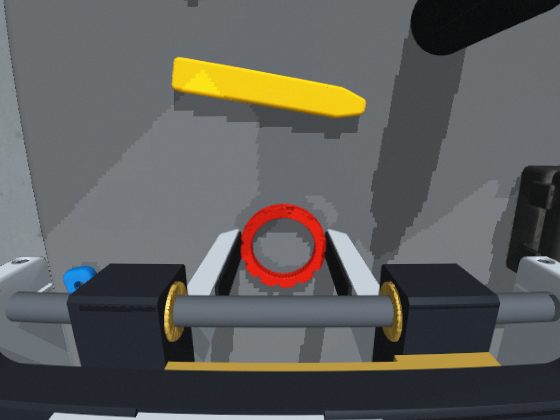

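```bash
python3 -m handwheel '[[[0,-10,0,0,0,0,-0.15],[0,-40,0,0,0,0,-0.15],[0,-75,0,0,0,0,-0.15],[0,-100,0,0,0,0,-0.15],[0,-100,0,0,0,0,-0.15]]]' 25;  python3 - <<'E'
from h import *
s=st();T=wristT(s)
p,d=imaging.camera("wrist");cv2.imwrite("pics/w10.png",p[:,:,::-1])
m=cv2.inRange(cv2.cvtColor(p,cv2.COLOR_RGB2HSV),(0,150,90),(8,255,255))
n,l,sx,c=cv2.connectedComponentsWithStats(m)
i=1+np.argmax(sx[1:,4]);b=sx[i];u=[b[0]+b[2]/2,b[1]+b[3]/2]
print(b,u,plane("wrist",[u],s["eef_pos"][2]-5,T)-s["eef_pos"])
E
```

```text
clock: 6.98
eef_pos: [468.5, 430.4, 118.0]
eef_rot: [-1.564, -0.01, -0.004]
wrist_force: [0.4, 0.4, -0.5]
finger_gap: 53.1
6.98 [468.5 430.4 118. ] [-89.6  -0.6  -0.2] [ 0.4  0.4 -0.5] 53.1 [ 0.69  0.57  1.37 -0.    1.19  0.69]
[ 241  204   85   84 2852] [np.float64(283.5), np.float64(246.0)] [[ 0.82886554 -1.55896484 -5.        ]]
```

View pics/w10.png

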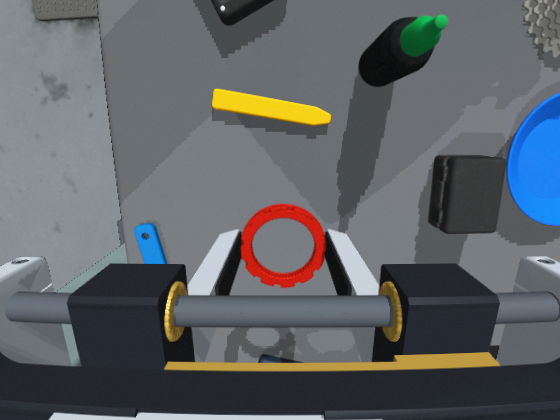

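```bash
python3 -c "
from h import *
go(491.2,185.5,112,0)"; python3 -m handwheel '[[[4,0,-41,0,0,0,-0.15],[8,0,-82,0,0,0,-0.15],[12,0,-123,0,0,0,-0.15],[16,0,-164,0,0,0,-0.15],[20,0,-205,0,0,0,-0.15]]]'; python3 -c "
from h import *
st();go(491.2,185.5,112,0)"
```

```text
row [  24.5    1.9 -244.1] [-0.3 -0.2  0.4]
clock: 7.45
eef_pos: [486.1, 222.6, 113.2]
eef_rot: [-1.567, -0.006, -0.004]
wrist_force: [1.5, 0.2, -0.3]
finger_gap: 53.2
7.45 [486.1 222.6 113.2] [-89.8  -0.3  -0.2] [ 1.5  0.2 -0.3] 53.2 [0.36 0.37 1.68 0.   1.09 0.36]
row [  5.3   1.1 -37.1] [-0.2 -0.2  0.3]
```

```bash
python3 -m handwheel '[[[2,0,-15,-0.2,-0.2,0.3,-0.15],[4,0,-30,-0.2,-0.2,0.3,-0.15],[5.3,1,-37,-0.2,-0.2,0.3,-0.15],[5.3,1,-37,-0.2,-0.2,0.3,-0.15],[5.3,1,-37,-0.2,-0.2,0.3,-0.15]]]'; python3 - <<'E'
from h import *
s=st();T=wristT(s)
p,d=imaging.camera("wrist");cv2.imwrite("pics/w11.png",cv2.resize(p[170:320,180:390,::-1],None,fx=3.8,fy=3.8,interpolation=cv2.INTER_CUBIC))
p,d=imaging.camera("side");cv2.imwrite("pics/s11.png",cv2.resize(p[100:260,205:385,::-1],None,fx=3.7,fy=3.7,interpolation=cv2.INTER_CUBIC))
E
```

```text
clock: 7.87
eef_pos: [491.0, 185.9, 111.6]
eef_rot: [-1.57, 0.0, -0.001]
wrist_force: [0.2, -0.5, -1.0]
finger_gap: 52.9
7.87 [491.  185.9 111.6] [-90.   0.  -0.] [ 0.2 -0.5 -1. ] 52.9 [0.29 0.35 1.7  0.   1.09 0.29]
```

View pics/w11.png

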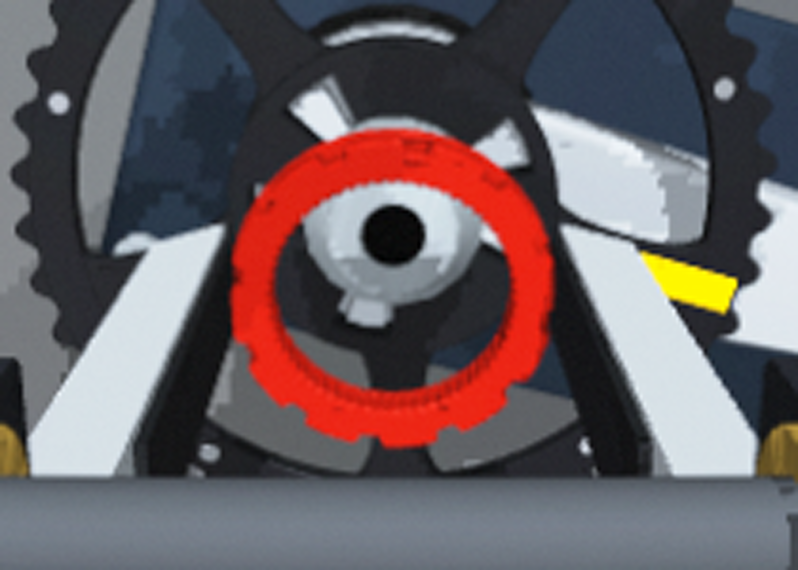

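View pics/s11.png

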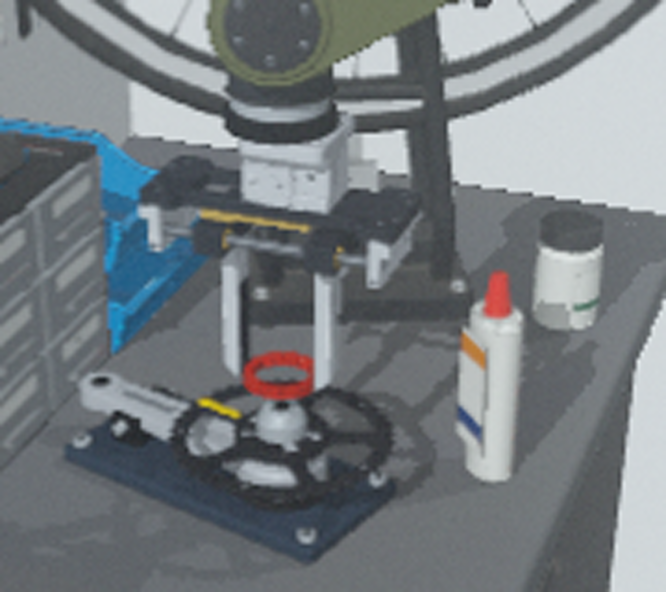

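```bash
python3 - <<'E'
from h import *
s=read_state();T=wristT(s)
f=lambda x,y:[180+(x-1.4)/3.8,170+(y-1.4)/3.8]
a=plane("wrist",[f(393,235)],80,T)[0];b=plane("wrist",[f(392,286)],108.4,T)[0]
print(a,b,a-b)
go(*(s["eef_pos"][:2]+(a-b)[:2]),72.5,0)
E
```

```text
[491.51176481 185.33025128  80.        ] [491.32261097 186.26592986 108.4       ] [  0.18915384  -0.93567858 -28.4       ]
row [ 0.2 39.3 -1. ] [-0.  0.  0.]
```

```bash
python3 -m handwheel '[[[0.2,0,-1,0,0,0,-0.15],[0.2,10,-1,0,0,0,-0.15],[0.2,20,-1,0,0,0,-0.15],[0.2,30,-1,0,0,0,-0.15],[0.2,33,-1,0,0,0,-0.15]]]'; python3 - <<'E'
from h import *
s=st();go(491.2,185,73,0)
p,d=imaging.camera("wrist");cv2.imwrite("pics/w12.png",cv2.resize(p[170:320,180:390,::-1],None,fx=3.8,fy=3.8,interpolation=cv2.INTER_CUBIC))
E
```

```text
clock: 8.38
eef_pos: [490.3, 185.5, 76.5]
eef_rot: [-1.571, 0.002, 0.001]
wrist_force: [1.0, 0.7, -0.6]
finger_gap: 53.3
8.38 [490.3 185.5  76.5] [-90.    0.1   0. ] [ 1.   0.7 -0.6] 53.3 [0.29 0.4  1.73 0.   1.01 0.29]
row [ 0.9  3.5 -0.5] [-0.   0.  -0.1]
```

View pics/w12.png

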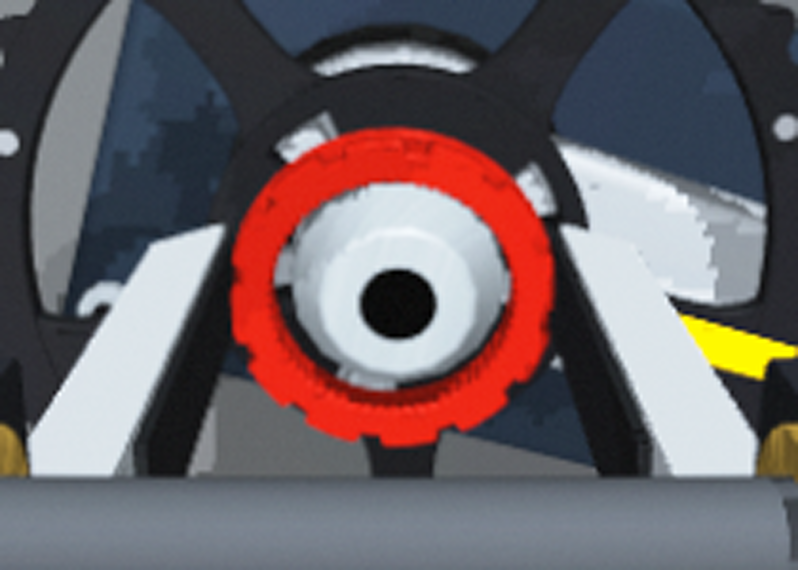

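```bash
python3 -m handwheel '[[[0.9,1,-0.5,0,0,0,-0.15],[0.9,3,-0.5,0,0,0,-0.15],[0.9,3,-0.5,0,0,0,0],[0.9,3,-0.5,0,0,0,0.3],[0.9,3,-0.5,0,0,0,0.4]]]'; python3 -m handwheel '[[[0,0,0,0,0,0,0.4],[0,-15,0,0,0,0,0.4],[0,-40,0,0,0,0,0.4],[0,-70,0,0,0,0,0.4],[0,-100,0,0,0,0,0.4]]]';python3 - <<'E'
from h import *
s=st()
p,d=imaging.camera("wrist");cv2.imwrite("pics/w13.png",cv2.resize(p[170:320,180:390,::-1],None,fx=3.8,fy=3.8,interpolation=cv2.INTER_CUBIC))
p,d=imaging.camera("side");cv2.imwrite("pics/s13.png",cv2.resize(p[100:260,205:385,::-1],None,fx=3.7,fy=3.7,interpolation=cv2.INTER_CUBIC))
T=np.array(imaging.get_calibration("side")["world_from_camera"])
def feat(lo,hi,box):
    x,y,w,h=box;m=cv2.inRange(cv2.cvtColor(p[y:y+h,x:x+w],cv2.COLOR_RGB2HSV),lo,hi);ys,xs=np.nonzero(m);return xs.mean()+x,ys.mean()+y,len(xs),m
r=feat((0,140,80),(8,255,255),(255,180,60,60));print(r[:3],plane("side",[r[:2]],65))
yv=feat((20,140,120),(32,255,255),(240,180,80,60));q=plane("side",[yv[:2]],57)[0]-[490,183.5,0];print(q,np.hypot(*q[:2]),np.degrees(np.arctan2(q[1],q[0])))
m=r[3];ys,xs=np.nonzero(m)
u=np.c_[xs+255,ys+180];D=d[u[:,1],u[:,0]];o,rr=ray("side",u);P=o+rr*D[:,None]
print("lockring z pct",np.percentile(P[:,2],[5,50,95]),P.mean(0))
E
```

```text
clock: 8.85
eef_pos: [491.4, 184.8, 74.0]
eef_rot: [-1.571, 0.002, 0.001]
wrist_force: [0.7, -0.6, -0.8]
finger_gap: 62.7
clock: 9.27
eef_pos: [491.3, 184.5, 175.0]
eef_rot: [-1.571, 0.003, 0.001]
wrist_force: [0.9, 0.3, 0.2]
finger_gap: 65.8
9.27 [491.3 184.5 175. ] [-90.    0.2   0. ] [0.9 0.3 0.2] 65.8 [0.29 0.28 1.64 0.   1.23 0.29]
(np.float64(280.6237623762376), np.float64(216.02970297029702), 101) [[486.83754261 194.98736299  65.        ]]
[ 54.85873388 -13.83739455  57.        ] 56.57697562040862 -14.15680327222087
lockring z pct [60.79460467 66.82176878 69.50140347] [486.60351885 195.48058363  65.42464673]
```

View pics/w13.png

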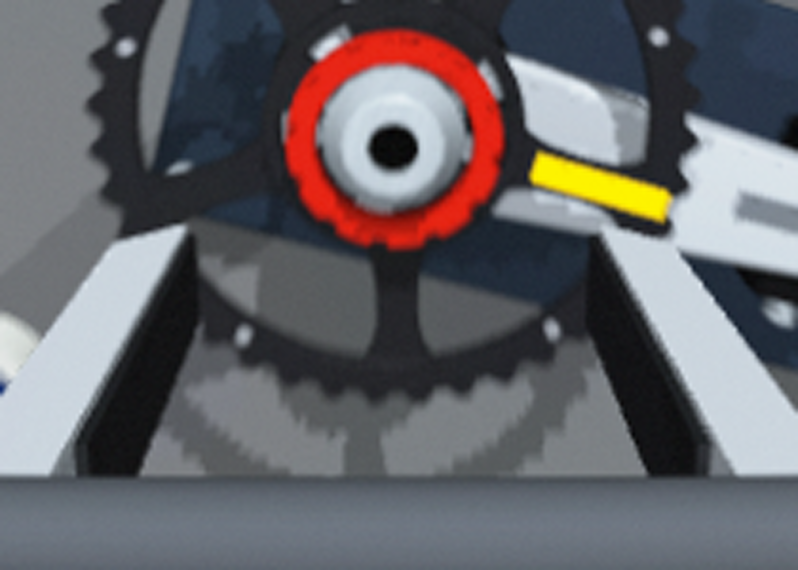

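View pics/s13.png

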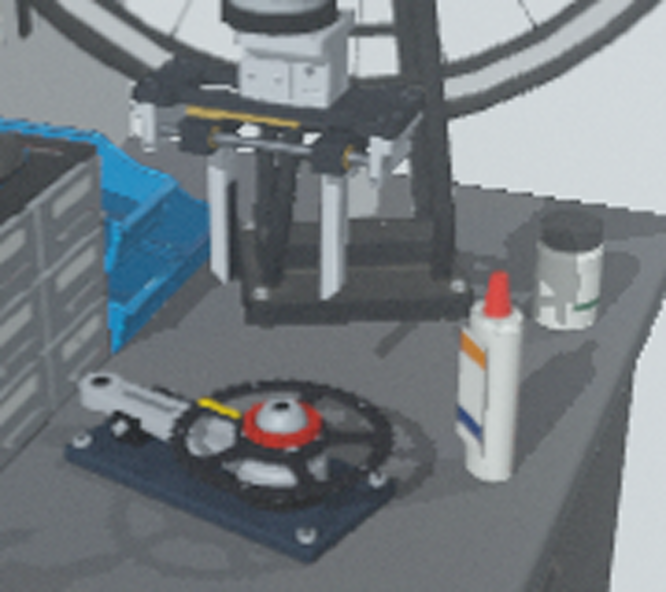

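```bash
python3 -m handwheel '[[[0,0,0,0,0,0,0.4],[0,0,0,0,0,0,0.4],[0,0,0,0,0,0,0.4]]]'; python3 -c "
from h import *
print(order.sign_off());st()"
```

```text
clock: 9.62
eef_pos: [493.1, 185.0, 177.9]
eef_rot: [-1.569, -0.004, 0.0]
wrist_force: [-1.0, 0.5, 0.5]
finger_gap: 65.8
the job is handed in; nothing more can be done
None
the job is handed in; nothing more can be done
```

I turned the chainring about 85° counter-clockwise, with the fingers loosely either side of one spoke, until it dropped home on the splines. Then I laid the lockring over the spindle and handed the job in at about 9.6 s; no verdict was reported.

What the last checks before hand-in showed:
- **Chainring:** the side camera puts the stripe at -14.2°, against about -15° for the crank arm. The stripe's radius only comes out right if the ring is in its dropped position.
- **Lockring:** depth readings on it ran from 61 to 69.5 mm, as they should when it lies flat on the chainring. The wrist picture shows it round the spindle.
- **Disagreement:** the side camera's centre for the lockring was about 12 mm off the axis. I put this down to the spindle hiding its far half. I did not measure its centre any other way after releasing it, but 2.25 mm of play on the spindle does not allow such an offset.
- **Surroundings:** the bottle was standing and the gripper was clear, with the tool about 115 mm above the chainring. I did not measure the other items again at the end, but nothing touched them.

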